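# Feel out the heavy side of a loaded rotary mixer wheel and hold it down

### The arm

A 6-joint arm with a two-finger parallel gripper is mounted at the origin on a cart in front of the work surface, level with it; the furniture and walls round the work are solid. World frame = base frame: x ahead of the robot, y to its left, z up, the work surface at z = 0. Lengths are in m, angles in rad, forces in N, time in s.
With the tool pointing down it reaches from about 0.325 to 0.85 m from the base axis. Payload 4.4 kg.
Tool frame: the origin (TCP) lies on the centre line of the jaws, within the pads' length; the fingertips stand 22 mm ahead of it and the grasp point (between the pads) lies 3 mm ahead of it; z points along the fingers, y is the line along which they close (so a half turn about z gives the same grasp; the last joint's range is limited). The gripper opens to 94 mm and grips with 3 to 60 N. Pads are 16 mm wide; open, the fingers measure 119 mm over their backs; the gripper's body (75 mm by 177 mm) begins 78 mm behind the grasp point.
Start: joints at [-1.492, 0.207, 1.542, -0, 1.393, -0.15], TCP at [0.131, -0.56, 0.227] pointing down, gripper open.
Joint ranges: [-2.73, 2.73], [-0.86, 2.22], [0.23, 2.46], [-1.11, 4.25], [0.08, 2.63], [-2.82, 2.82]. Speed limits (rad/s): [2.79, 2.79, 3.14, 3.14, 3.14, 3.14].

### API

Orientations are given as a rotation vector (axis times angle).
In Python, from rig import state, grab_frame, get_calibration, close_job gives the robot as it stands. The module is installed in compiled form; this text tells all that it offers.
- The arm moves only by the tool servo_tool, never from a script. Its arguments are lists of equal length, an entry for each row: "slide": the shift along the world's x, y, z scaled (see below), a list of three; "angular": the turn, a rotation vector about the world's x, y, z scaled (see below), a list of three; "claw": the finger opening in mm, from 0 to 94. In form: {"slide": [[dx, dy, dz], ...], "angular": [[rx, ry, rz], ...], "claw": [claw, ...]}. A call has 1 to 20 rows; each row shifts and turns the commanded pose from where the row before left it; what a row does not reach is not made up. The controller multiplies each number of a shift by 0.4 m and each number of a turn by pi/2 rad. A row lasts 1/10 s, in which the tool goes at most 50 mm and 8.59 degrees, less where a joint would pass 70% of its speed; a pose out of reach is approached as far as the arm can. A call with a number of a shift or a turn outside -1 to 1 is refused whole. A call with a gripper value outside its range is refused whole. The fingers move at their own pace and stop on an object; "squeeze" is the grip in N (left out, the last holds). Time passes only in rows, so rows that do not move let the fingers close. It gives the time, the measured TCP pose, the force, the opening and the grip force at its end, in the units of the state.
- state(): the state, without advancing time (a new reading comes with each control period).
- grab_frame(name): name is "side" or "top"; returns the picture (420x560x3 uint8, blue, green, red); there is no depth.
- get_calibration(name): a dict with "vfov" (degrees; the focal length in pixels is half the picture's height over the tangent of half this angle, whatever the lens; pixels are square), "cx", "cy" (the principal point, pixels), "pose" (4x4, takes a point from camera to world coordinates). Camera axes: x right, y down, z forward; pixel columns grow to the right and rows downward; lengths in m; the calibration is good to about 2 mm. A picture is of the moment at which its call begins. get_calibration takes no time and is no camera call.
- close_job(): hands the job in; it is judged then, once.
The state is a dict: "t": time; "joint_pos": joint angles; "dq": joint speeds; "effort": joint torques, N m; "tool_pos": TCP position; "tcp_rot": TCP orientation; "contact_force": force on the tool from outside, world axes, zero at the start; "moment": the same for the moment, N m; "width": finger opening in m; "finger_force": force on a finger pad.
Only numpy, scipy, OpenCV 4.12 (cv2) and the standard library are available. Lean on these libraries where they do the work, as an engineer would, in place of code of your own. Each camera call takes 0.05 s, during which the arm holds its last target. There are 200 camera calls.

### The job

The six closed capsules on the rotary mixer's wheel are charged unequally and the wheel must be balanced before it runs: loosen its black lock cap (counterclockwise, a quarter turn or a little more) and leave it loose. Then find its heavy side by feel: turn the wheel by its rim well to either side, an eighth of a turn or more, and judge from how it pulls or swings back; the bearing is a little stiff, so left alone the wheel stops short of its true balance. Finish holding the rim still in the gripper with the heavy side straight down, for a colleague to screw a brass weight in at the top: do not let go, and leave the things round the mixer where they are.

Things in the scene. Friction and masses are not known exactly. Their poses are not given: they have to be found in the camera images.
- mixer: rotary mixer, fixed to the bench: grey base plate 150 x 150 x 12 mm and white bearing housing 92 (x) x 72 (y) mm, 148 mm high. Origin on the bench; x points along the spindle away from the robot (small yaw), y to the left, z up. The housing spans x -20 to +72 mm, the base plate -65 to +85 mm
- axle (a point): centre of the wheel, on the spindle: mixer x = -55 mm, 115 mm above the bench. The upright wheel faces the robot and turns about the mixer's x axis: a steel disc of radius 88 mm, 14 mm thick (7 mm to each side of this point), whose rim can be pinched front to back. Six capsules stand out 36 mm in front and 6 mm behind, within 59 mm of the axis; outside that both faces are flat
- red_dot (a point): red paint dot of 13 mm on the wheel's front face, 76 mm from the axis: an index mark only. The heavy side cannot be seen; it lies in any direction from this dot, new each time
- wheel (a joint): wheel angle, rad, unlimited: 0 with the red dot straight up, growing counterclockwise seen from the robot (dot to +y). Heavy side pulls about 0.08 N m (1 N at the rim), bearing friction 0.03: let go, the wheel swings back in about 2 s but stops 0.3 to 0.45 rad short of heavy side down, on the side it came from; balance is midway between the stops from both sides. Within 0.3 rad of top or bottom it stays
- lock (a joint): angle of the lock cap in rad, 0 (tight) to 3.0; grows counterclockwise seen from above and stays where it is left (about 0.12 N m to turn). Starts between 0 and 0.2 and then holds the wheel firmly; from about 0.9 on the wheel is free; 1.2 or more counts as loosened
- lock_top (a point): centre of the top face of the black knurled lock cap (white line on it), on its upright axis: diameter 33 mm, 26 mm high, top 187 mm above the bench, mixer x = +38 mm (93 mm behind the wheel's centre). Below the cap is a thin boss; the housing's top is 37 mm below this point
- beaker: glass beaker, 73 mm wide, 94 mm high, standing to the left behind the tray; origin under its centre; leave it where it is
- bottle: amber reagent bottle with a blue cap, 72 mm wide, 160 mm high, standing behind the mixer; origin under its centre; leave it where it is
- timer: white bench timer 62 x 68 x 22 mm lying to the left; origin under its centre; leave it where it is
- tray: shallow steel tray 134 x 204 x 18 mm to the left of the mixer, with a hexagon key and two small brass balance weights in it; origin under its centre; leave it where it is
- dish: covered glass petri dish, 91 mm wide, 16 mm high, to the right of the mixer; origin under its centre; leave it where it is

How it is judged:
On the way, in this order (a step that is already met when the one before it is completed fails the run):
1. the lock cap is loosened: 1.2 rad or more from tight (value of joint lock above 1.2 rad), for 0.2 s.
2. with the fingers on it, the wheel is turned until its heavy side is 35 degrees or more away from straight down (contact force between the fingers and wheel above 0.3 N and z of charge_c0 in the frame of mixer above 0.0773 m), for 0.05 s.
At the end, for the whole second after the job is handed in: the fingers grip the wheel (more than 1 N) and it stands still (under 0.05 rad/s) with its heavy side within 10 degrees of straight down, the lock cap still loose (over 1.1 rad) (value of joint lock above 1.1 rad and contact force between the fingers and wheel above 1 N and y of charge_c0 in the frame of mixer between -0.008 and 0.008 m and z of charge_c0 in the frame of mixer below 0.075 m and velocity of joint wheel between -0.05 and 0.05 rad/s); the arm keeps its last pose, push and grip.
It fails at once if the beaker is moved by more than 25 mm (distance of beaker from where it was at the start of the episode above 0.025 m).
It fails at once if the bottle is moved by more than 25 mm (distance of bottle from where it was at the start of the episode above 0.025 m).
It fails at once if the timer is moved by more than 25 mm (distance of timer from where it was at the start of the episode above 0.025 m).
It fails at once if the tray is moved by more than 25 mm (distance of tray from where it was at the start of the episode above 0.025 m).
It fails at once if the dish is moved by more than 25 mm (distance of dish from where it was at the start of the episode above 0.025 m).
It also fails if it takes over 67 s, if anything falls off the work surface, if the arm or the gripper's body presses on something with over 40 N, if the wrist force passes 120 N, or if a joint passes its speed limit or range.

## Working session

There is one attempt and no reset: what is moved stays moved. The work goes in short steps, Python scripts to look and compute and a tool call to move; the robot and the scene stay as the last step left them, time stands still between calls to the robot, and variables do not carry over. Pictures are saved under pics/ and viewed, at most 10 in all, crops included, and the job is handed in when it is done.

Besides the shell and the picture viewer there is one more tool, called after "Call:" as name(argument=value, ...) on one line, values as JSON. servo_tool: Moves the arm, as the interface text tells. Its arguments: {"type":"object","properties":{"slide":{"type":"array","items":{"type":"array","items":{"type":"number","minimum":-1,"maximum":1}}},"angular":{"type":"array","items":{"type":"array","items":{"type":"number","minimum":-1,"maximum":1}}},"claw":{"type":"array","items":{"type":"number"}},"squeeze":{"type":"number"}},"required":["slide","angular","claw"]}

```bash
mkdir -p pics; python3 - <<'E'
from rig import *
import cv2,numpy as np
for n in("side","top"):
    cv2.imwrite(f"pics/{n}0.png",grab_frame(n)); c=get_calibration(n); print(n,c["vfov"],c["cx"],c["cy"],np.round(c["pose"],3).tolist())
s=state();print(s)
E
```

```text
side 43.428915156799064 287.8331238353774 206.73459183772133 [[0.896, -0.258, 0.362, -0.086], [-0.444, -0.51, 0.737, -1.218], [-0.006, -0.821, -0.571, 1.101], [0.0, 0.0, 0.0, 1.0]]
top 46.798511931454705 275.9572126924717 209.72256587836773 [[0.03, -0.995, 0.091, 0.43], [-1.0, -0.03, 0.008, 0.02], [-0.005, -0.091, -0.996, 1.469], [0.0, 0.0, 0.0, 1.0]]
{'t': 0.1, 'joint_pos': array([-1.49148468e+00,  2.07332100e-01,  1.54281788e+00, -5.39450975e-05,
        1.39349391e+00, -1.50541617e-01]), 'dq': array([ 0.0008206 , -0.00270693, -0.00170832,  0.00096327, -0.0006216 ,
        0.00014933]), 'effort': array([ 9.16467143e-04, -3.71864283e+01, -2.82294077e+01,  7.00524682e-02,
        3.11476307e-02, -6.47323031e-05]), 'tool_pos': array([ 0.13089844, -0.55919175,  0.22640518]), 'tcp_rot': array([-3.11882818e+00, -3.60038016e-01, -3.13693253e-05]), 'contact_force': array([-0.10628157,  0.38438626, -1.00074421]), 'moment': array([-0.04510578, -0.06095159,  0.02083665]), 'finger_force': 0.0, 'width': 0.09429276587006218}
```

View pics/side0.png

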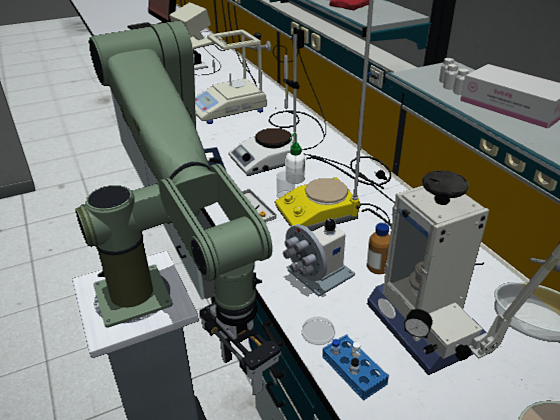

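View pics/top0.png

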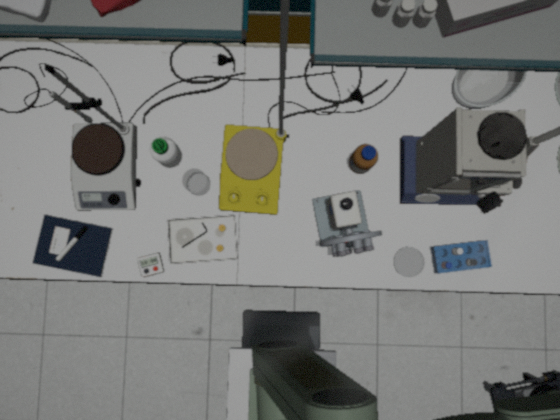

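The side view shows the mixer at about (317,255), with the wheel facing the robot and the black cap at (330,225). The top view shows the cap at about (344,200), the wheel edge-on along (318-382, 236-248), the tray on the left at (203,240) and the dish on the right at (408,262).

```bash
cat > h.py <<'E'
from rig import *
import cv2,numpy as np
def ray(n,u,v):
    c=get_calibration(n);f=210/np.tan(np.radians(c["vfov"])/2);P=np.array(c["pose"])
    d=P[:3,:3]@np.array([(u-c["cx"])/f,(v-c["cy"])/f,1]);return P[:3,3],d/np.linalg.norm(d)
def onz(n,u,v,z):
    o,d=ray(n,u,v);return o+d*(z-o[2])/d[2]
def onplane(n,u,v,p,nn):
    o,d=ray(n,u,v);return o+d*(np.dot(p-o,nn)/np.dot(d,nn))
def proj(n,p):
    c=get_calibration(n);f=210/np.tan(np.radians(c["vfov"])/2);P=np.linalg.inv(np.array(c["pose"]))
    q=P[:3,:3]@np.asarray(p)+P[:3,3];return np.array([c["cx"]+f*q[0]/q[2],c["cy"]+f*q[1]/q[2]])
def tri(a,b):
    (o,d),(p,e)=a,b
    s=np.linalg.lstsq(np.c_[d,-e],p-o,rcond=None)[0];x=o+d*s[0];y=p+e*s[1];return (x+y)/2,np.linalg.norm(x-y)
def crop(n,x,y,w,h,k,name):
    cv2.imwrite("pics/"+name,cv2.resize(grab_frame(n)[y:y+h,x:x+w],None,fx=k,fy=k,interpolation=cv2.INTER_CUBIC))
E
python3 - <<'E'
from h import *
a=grab_frame("top")[180:270,305:385]; b=grab_frame("side")[210:300,275:365]
r=lambda i:cv2.resize(i,(400,450),interpolation=cv2.INTER_CUBIC)
cv2.imwrite("pics/z1.png",np.hstack([r(a),cv2.resize(b,(400,450//1),interpolation=cv2.INTER_CUBIC)]))
for n,(x0,y0,x1,y1) in(("top",(325,185,365,215)),("side",(318,212,345,240))):
    g=grab_frame(n)[y0:y1,x0:x1].max(2);m=(g<70).astype(np.uint8)
    k,l,s,c=cv2.connectedComponentsWithStats(m)
    for i in range(1,k):
        if s[i,4]>20: print(n,s[i],c[i]+[x0,y0])
E
```

```text
top [ 0 13  8 17 86] [328.80232558 206.62790698]
top [16 13 11 12 94] [346.05319149 203.42553191]
side [  0   5  27  15 180] [331.08333333 223.85555556]
```

View pics/z1.png

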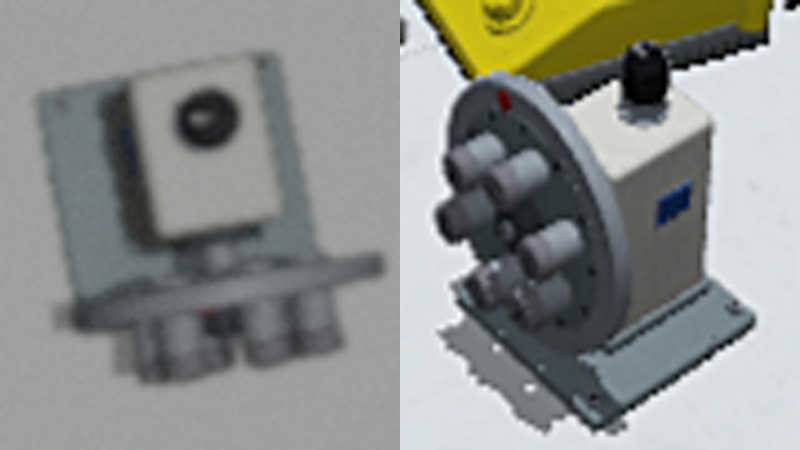

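The crops show the cap top centre at about top (346.6,203.6) and side (330.6,220.5). The rim ends are at top (320,243) and (382,233), and the red dot is at side (298.6,230), near the top of the wheel.

```bash
python3 - <<'E'
from h import *
print("cap z.187",onz("top",346.6,203.6,.187),"tri",tri(ray("top",346.6,203.6),ray("side",330.6,220.5)))
L=onz("top",320,243,.115);R=onz("top",382,233,.115);print("rim",L,R,np.linalg.norm(L-R),(L+R)/2)
# base plate corners at z=.012, top crop
cs=[(40,92),(275,55),(322,262),(75,315)]
for u,v in cs: print(onz("top",305+u/5,180+v/5,.012))
# housing top corners z=.148
for u,v in [(130,85),(250,58),(280,220),(160,238)]: print("h",onz("top",305+u/5,180+v/5,.148))
E
```

```text
cap z.187 [ 0.5686133  -0.15730201  0.187     ] tri (array([ 0.57037765, -0.15818534,  0.18672246]), np.float64(0.0038117750217124707))
rim [ 0.46399417 -0.09521929  0.115     ] [ 0.49700501 -0.26715652  0.115     ] 0.1750774954371377 [ 0.48049959 -0.1811879   0.115     ]
[ 0.60026894 -0.07987964  0.012     ]
[ 0.62699431 -0.22126723  0.012     ]
[ 0.5027491  -0.25124765  0.012     ]
[ 0.4665647  -0.10396683  0.012     ]
h [ 0.58971341 -0.11972264  0.148     ]
h [ 0.60655788 -0.18510864  0.148     ]
h [ 0.51815843 -0.20281082  0.148     ]
h [ 0.50638539 -0.13771825  0.148     ]
```

Call:
servo_tool(slide=[[0.078,0.071,0.05],[0.078,0.071,0.05],[0.078,0.071,0.05],[0.078,0.071,0.04],[0.078,0.071,0],[0.078,0.071,0],[0.078,0.071,0],[0.078,0.071,0],[0.078,0.071,0],[0.078,0.071,0],[0.078,0.071,0],[0.078,0.071,0],[0.078,0.071,0],[0.078,0.071,0],[0,0,0],[0,0,0]], angular=[[0,0,0],[0,0,0],[0,0,0],[0,0,0],[0,0,0],[0,0,0],[0,0,0],[0,0,0],[0,0,0],[0,0,0],[0,0,0],[0,0,0],[0,0,0],[0,0,0],[0,0,0],[0,0,0]], claw=[60,60,60,60,60,60,60,60,60,60,60,60,60,60,60,60], squeeze=30)

```text
t: 1.9
tool_pos: [0.5679, -0.1616, 0.303]
tcp_rot: [-3.121, -0.363, 0.002]
contact_force: [-0.8, 0.3, -0.1]
width: 0.0599
finger_force: 0.0
```

Call:
servo_tool(slide=[[0.004,0.009,-0.06],[0,0,-0.06],[0,0,-0.06],[0,0,-0.06],[0,0,-0.055],[0,0,0],[0,0,0],[0,0,0],[0,0,0],[0,0,0],[0,0,0]], angular=[[0,0,0],[0,0,0],[0,0,0],[0,0,0],[0,0,0],[0,0,0],[0,0,0],[0,0,0],[0,0,0],[0,0,0],[0,0,0]], claw=[60,60,60,60,60,60,20,20,20,20,20], squeeze=30)

```text
t: 3.0
tool_pos: [0.5701, -0.159, 0.1869]
tcp_rot: [3.12, 0.36, 0.003]
contact_force: [-0.5, 0.9, 4.2]
width: 0.0312
finger_force: 30.0
```

Call:
servo_tool(slide=[[0,0,0],[0,0,0],[0,0,0],[0,0,0],[0,0,0],[0,0,0],[0,0,0],[0,0,0],[0,0,0],[0,0,0],[0,0,0],[0,0,0],[0,0,0],[0,0,0],[0,0,0]], angular=[[0,0,0.09],[0,0,0.09],[0,0,0.09],[0,0,0.09],[0,0,0.09],[0,0,0.09],[0,0,0.09],[0,0,0.09],[0,0,0.09],[0,0,0.09],[0,0,0.09],[0,0,0.09],[0,0,0],[0,0,0],[0,0,0]], claw=[20,20,20,20,20,20,20,20,20,20,20,20,20,20,20])

```text
t: 4.5
tool_pos: [0.5723, -0.1602, 0.1869]
tcp_rot: [1.788, 2.573, 0.002]
contact_force: [5.5, -2.3, -1.1]
width: 0.0311
finger_force: 30.0
```

```bash
python3 - <<'E'
from h import *
s=state();print(s["joint_pos"],s["tcp_rot"],s["t"])
crop("side",240,180,150,130,4,"a1.png")
E
```

```text
[-4.18196751e-01  2.76200385e-01  1.54221852e+00 -4.19571739e-04
  1.31476981e+00 -7.73953708e-01] [1.78843389e+00 2.57270948e+00 1.85254001e-03] 4.5
```

View pics/a1.png

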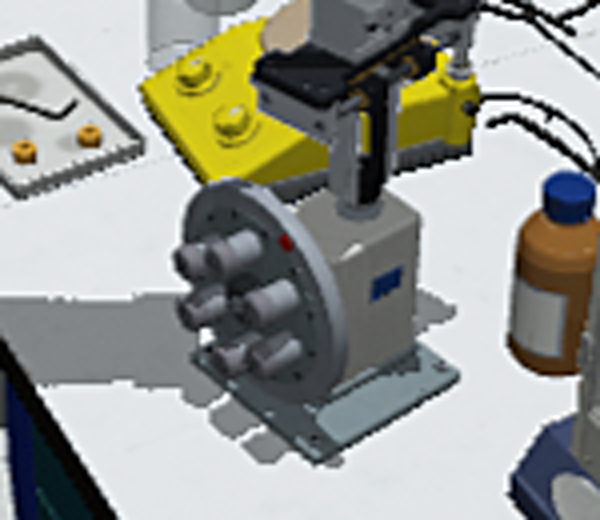

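The dot has moved clockwise to side (311.5,240.5), so the wheel is free and has swung. Next I raise the gripper and measure the dot.

Call:
servo_tool(slide=[[0,0,0],[0,0,0],[0,0,0],[0,0,0.1],[0,0,0.1],[0,0,0.1],[0,0,0]], angular=[[0,0,0],[0,0,0],[0,0,0],[0,0,0],[0,0,0],[0,0,0],[0,0,0]], claw=[60,60,60,60,60,60,60])

```text
t: 5.25
tool_pos: [0.5723, -0.1599, 0.313]
tcp_rot: [1.786, 2.569, 0.004]
contact_force: [0.1, -0.4, -0.2]
width: 0.0599
finger_force: 0.0
```

```bash
cat >> h.py <<'E'
YAW=.195; X=np.array([np.cos(YAW),np.sin(YAW),0]);Y=np.array([-X[1],X[0],0]);AX=np.array([.479,-.178,.115])
def dot():
    im=grab_frame("side").astype(int)[195:320,260:360]
    b,g,r=im[...,0],im[...,1],im[...,2]
    w=np.where((r>90)&(r>1.8*g)&(r>1.8*b)&(b>g*.55),r-(g+b)/2,0)
    n=(w>0).sum()
    if n<2: return n,None
    v,u=np.mgrid[195:320,260:360]; u=(u*w).sum()/w.sum();v=(v*w).sum()/w.sum()
    p=onplane("side",u,v,AX-.007*X,X)-AX
    y,z=p@Y,p[2]
    return n,round(u,1),round(v,1),"r",round(float(np.hypot(y,z)),4),"ang",round(float(np.arctan2(y,z)),3)
E
python3 - <<'E'
from h import *
for p in [AX-.007*X, AX-.007*X+[0,0,.076]]: print(proj("side",p))
o=onplane("side",298.6,230,AX-.007*X,X)-AX; print("initial",np.arctan2(o@Y,o[2]),np.hypot(o@Y,o[2]))
print(dot(),state()["t"])
E
```

```text
[303.28587089 253.42414676]
[303.57947076 232.66509846]
initial 0.303391063613725 0.0753391550514127
(np.int64(2), np.float64(311.4), np.float64(239.4), 'r', 0.0812, 'ang', -0.44) 5.3
```

```bash
sed -i 's/(r>90)&(r>1.8\*g)&(r>1.8\*b)&(b>g\*.55)/(r>70)\&(r>1.45*g)\&(r>1.45*b)\&(b>g*.6)/' h.py; cat >> h.py <<'E'
from scipy.spatial.transform import Rotation as Ro
def rad(phi,r): return AX+r*(np.sin(phi)*Y+np.cos(phi)*np.array([0,0,1]))
def Rt(phi): # tool y=+X, z inward
    z=-(np.sin(phi)*Y+np.cos(phi)*np.array([0,0,1]));return Ro.from_matrix(np.c_[np.cross(X,z),X,z])
def delta(phi,r):
    s=state();T=Rt(phi);C=Ro.from_rotvec(s["tcp_rot"])
    c=[(t*C.inv()).as_rotvec() for t in (T,T*Ro.from_euler('z',np.pi))];w=min(c,key=np.linalg.norm)
    return "slide",np.round((rad(phi,r)-s["tool_pos"])/.4,3),"ang",np.round(w/(np.pi/2),3)
E
python3 - <<'E'
from h import *
print(dot(),dot(),state()["t"]); print(delta(0,.14),delta(.55,.14))
print("X unit rot per .1rad",X*.1/(np.pi/2))
E
```

```text
(np.int64(5), np.float64(311.2), np.float64(239.5), 'r', 0.0797, 'ang', -0.435) (np.int64(5), np.float64(311.2), np.float64(239.6), 'r', 0.0797, 'ang', -0.436) 5.4
('slide', array([-0.224, -0.049, -0.124]), 'ang', array([-0.   , -0.001, -0.102])) ('slide', array([-0.26 ,  0.13 , -0.176]), 'ang', array([-0.338, -0.096, -0.099]))
X unit rot per .1rad [0.06245543 0.01233556 0.        ]
```

Call:
servo_tool(slide=[[-0.044,0.022,0],[-0.044,0.022,0],[-0.043,0.022,0],[-0.043,0.022,0],[-0.043,0.021,0],[-0.043,0.021,0],[0,0,-0.044],[0,0,-0.044],[0,0,-0.044],[0,0,-0.044],[0,0,0],[0,0,0]], angular=[[0,0,-0.05],[0,0,-0.05],[0,0,0],[0,0,0],[0,0,0],[0,0,0],[-0.086,-0.017,0],[-0.086,-0.017,0],[-0.086,-0.017,0],[-0.086,-0.017,0],[0,0,0],[0,0,0]], claw=[45,45,45,45,45,45,45,45,45,45,45,45])

```text
t: 6.6
tool_pos: [0.4641, -0.1059, 0.233]
tcp_rot: [1.695, 2.077, -0.484]
contact_force: [0.5, 0.2, 0.8]
width: 0.0451
finger_force: 0.0
```

```bash
python3 - <<'E'
from h import *
print(delta(.55,.09),dot(),state()["joint_pos"],state()["t"])
crop("side",240,150,150,150,4,"a2.png")
E
```

```text
('slide', array([ 0.014, -0.065, -0.103]), 'ang', array([-0.001, -0.004, -0.003])) (np.int64(5), np.float64(311.2), np.float64(239.5), 'r', 0.0797, 'ang', -0.435) [-0.06777078 -0.05554247  1.908163   -0.57278192  1.19538074 -0.07702635] 6.65
```

View pics/a2.png

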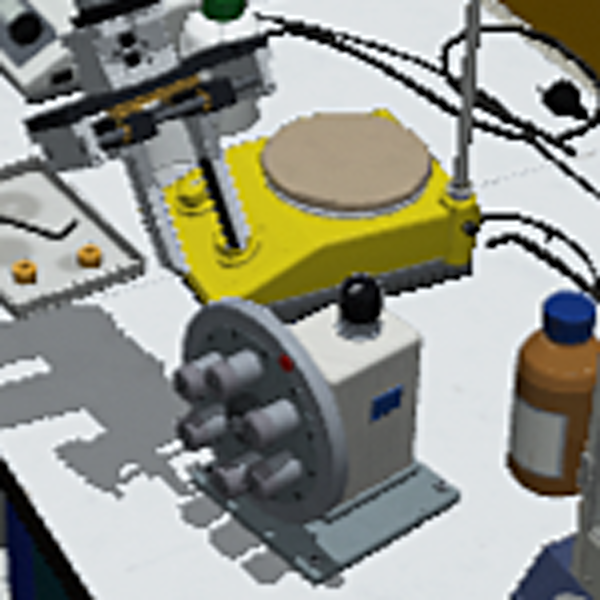

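The gripper is tilted above the rim's left-top, with the fingers fore and aft of the wheel plane. The dot is unchanged at crop (286,362). Next I insert and pinch.

Call:
servo_tool(slide=[[0.004,-0.016,-0.026],[0.004,-0.016,-0.026],[0.003,-0.016,-0.026],[0.003,-0.017,-0.025],[0,0,0],[0,0,0],[0,0,0],[0,0,0],[0,0,0]], angular=[[0,0,0],[0,0,0],[0,0,0],[0,0,0],[0,0,0],[0,0,0],[0,0,0],[0,0,0],[0,0,0]], claw=[45,45,45,45,45,5,5,5,5], squeeze=15)

```text
t: 7.6
tool_pos: [0.4713, -0.1325, 0.1944]
tcp_rot: [1.695, 2.07, -0.48]
contact_force: [-0.1, 0.2, -0.3]
width: 0.0164
finger_force: 0.0
```

```bash
cat > arc.py <<'E'
import sys
from h import *
a,b,n=float(sys.argv[1]),float(sys.argv[2]),int(sys.argv[3]); s=state(); r=np.hypot((s["tool_pos"]-AX)@Y,s["tool_pos"][2]-AX[2])
print("meas phi",np.arctan2((s["tool_pos"]-AX)@Y,s["tool_pos"][2]-AX[2]),"r",r,"x off",(s["tool_pos"]-AX)@X)
f=np.linspace(a,b,n+1); P=np.array([rad(q,r) for q in f])
print("slide",np.round(np.diff(P,axis=0)/.4,4).tolist()); print("ang/row",np.round(X*(a-b)/n/(np.pi/2),4))
E
python3 arc.py .55 -.65 12; python3 -c "
from h import *
print(dot())"
```

```text
meas phi 0.5267427972497514 r 0.09181201371679425 x off 0.0012855108604297911
slide [[0.0039, -0.0198, 0.011], [0.0041, -0.0207, 0.0089], [0.0042, -0.0215, 0.0068], [0.0044, -0.0221, 0.0046], [0.0044, -0.0224, 0.0023], [0.0044, -0.0225, 0.0], [0.0044, -0.0224, -0.0023], [0.0044, -0.0221, -0.0046], [0.0042, -0.0215, -0.0068], [0.0041, -0.0207, -0.0089], [0.0039, -0.0198, -0.011], [0.0037, -0.0186, -0.013]]
ang/row [0.0625 0.0123 0.    ]
(np.int64(5), np.float64(311.2), np.float64(239.5), 'r', 0.0797, 'ang', -0.435)
```

Call:
servo_tool(slide=[[0,0,0],[0,0,0],[0,0,0],[0.004,-0.02,0.011],[0.004,-0.021,0.009],[0.004,-0.0215,0.007],[0.0045,-0.022,0.0045],[0.0045,-0.0225,0.0025],[0.0045,-0.0225,0],[0.0045,-0.0225,-0.0025],[0.0045,-0.022,-0.0045],[0.004,-0.0215,-0.007],[0.004,-0.021,-0.009],[0.004,-0.02,-0.011],[0.004,-0.0185,-0.013],[0,0,0],[0,0,0]], angular=[[0,0,0],[0,0,0],[0,0,0],[0.0625,0.0123,0],[0.0625,0.0123,0],[0.0625,0.0123,0],[0.0625,0.0123,0],[0.0625,0.0123,0],[0.0625,0.0123,0],[0.0625,0.0123,0],[0.0625,0.0123,0],[0.0625,0.0123,0],[0.0625,0.0123,0],[0.0625,0.0123,0],[0.0625,0.0123,0],[0,0,0],[0,0,0]], claw=[5,5,5,5,5,5,5,5,5,5,5,5,5,5,5,5,5])

```text
t: 9.35
tool_pos: [0.4927, -0.2338, 0.1854]
tcp_rot: [-1.638, -1.997, -0.561]
contact_force: [6.5, 5.2, -7.4]
width: 0.0137
finger_force: 15.0
```

```bash
python3 -c "
from h import *
print(dot(),state()['joint_pos'])
crop('side',240,150,150,150,4,'a3.png')"; python3 arc.py -.65 -.65 1
```

```text
(np.int64(4), np.float64(320.2), np.float64(268.5), 'r', 0.0759, 'ang', -1.64) [-0.80333814  0.515021    1.35917283  0.34995707  1.82185609 -1.01025162]
meas phi -0.6758542469257042 r 0.09080320212810528 x off 0.002573800386066015
slide [[0.0, 0.0, 0.0]]
ang/row [0. 0. 0.]
```

View pics/a3.png

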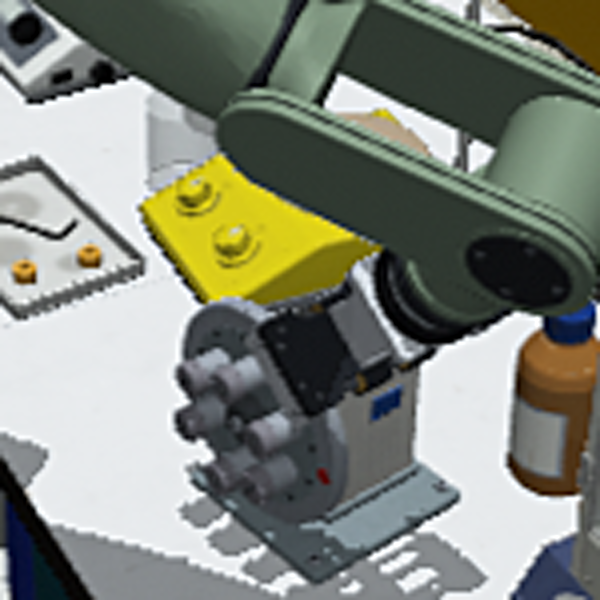

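The wheel came round with the gripper, and the dot is now at the lower right, crop (322,476), at -1.64 rad. Next I release it and let it swing.

Call:
servo_tool(slide=[[0,0,0],[0,0,0],[0,0,0],[0,0,0],[0,0,0],[0,0,0],[0,0,0],[0,0,0],[0,0,0],[0,0,0],[0,0,0],[0,0,0],[0,0,0],[0,0,0],[0,0,0],[0,0,0],[0,0,0],[0,0,0],[0,0,0],[0,0,0]], angular=[[0,0,0],[0,0,0],[0,0,0],[0,0,0],[0,0,0],[0,0,0],[0,0,0],[0,0,0],[0,0,0],[0,0,0],[0,0,0],[0,0,0],[0,0,0],[0,0,0],[0,0,0],[0,0,0],[0,0,0],[0,0,0],[0,0,0],[0,0,0]], claw=[40,40,40,40,40,40,40,40,40,40,40,40,40,40,40,40,40,40,40,40])

```text
t: 11.45
tool_pos: [0.4912, -0.2347, 0.1886]
tcp_rot: [-1.638, -2.0, -0.555]
contact_force: [0.2, -0.5, -0.4]
width: 0.0396
finger_force: 0.0
```

```bash
python3 -c "
from h import *
import time
for i in range(10): print(dot(),state()['t'])
crop('side',240,150,150,150,4,'a4.png')"; python3 arc.py -.65 -.65 1
```

```text
(np.int64(7), np.float64(320.0), np.float64(259.6), 'r', 0.078, 'ang', -1.23) 11.5
(np.int64(8), np.float64(319.8), np.float64(259.5), 'r', 0.0774, 'ang', -1.228) 11.55
(np.int64(7), np.float64(320.0), np.float64(259.6), 'r', 0.0779, 'ang', -1.23) 11.6
(np.int64(8), np.float64(319.9), np.float64(259.5), 'r', 0.0774, 'ang', -1.228) 11.65
(np.int64(8), np.float64(320.0), np.float64(259.5), 'r', 0.0781, 'ang', -1.226) 11.7
(np.int64(9), np.float64(319.9), np.float64(259.4), 'r', 0.0776, 'ang', -1.224) 11.75
(np.int64(7), np.float64(320.0), np.float64(259.6), 'r', 0.078, 'ang', -1.23) 11.8
(np.int64(8), np.float64(319.9), np.float64(259.5), 'r', 0.0774, 'ang', -1.227) 11.85
(np.int64(8), np.float64(319.9), np.float64(259.7), 'r', 0.0776, 'ang', -1.235) 11.9
(np.int64(8), np.float64(319.9), np.float64(259.5), 'r', 0.0774, 'ang', -1.228) 11.95
meas phi -0.6668773318623207 r 0.09371376548830013 x off 0.0009395901692387737
slide [[0.0, 0.0, 0.0]]
ang/row [0. 0. 0.]
```

The stops are at -0.435 and -1.23. I repeat from the other side, with a start about as far off, to confirm the midpoint.

```bash
python3 arc.py -.66 .64 13
```

```text
meas phi -0.6668773318623207 r 0.09371376548830013 x off 0.0009395901692387737
slide [[-0.0037, 0.0188, 0.0134], [-0.004, 0.0201, 0.0114], [-0.0042, 0.0211, 0.0093], [-0.0043, 0.0219, 0.0071], [-0.0044, 0.0225, 0.0049], [-0.0045, 0.0228, 0.0026], [-0.0045, 0.023, 0.0002], [-0.0045, 0.0229, -0.0021], [-0.0045, 0.0226, -0.0044], [-0.0043, 0.022, -0.0067], [-0.0042, 0.0212, -0.0089], [-0.004, 0.0203, -0.011], [-0.0038, 0.0191, -0.013]]
ang/row [-0.0625 -0.0123 -0.    ]
```

Call:
servo_tool(slide=[[0,0,0],[0,0,0],[0,0,0],[0,0,0],[0,0,0],[0,0,0],[-0.0037,0.0188,0.0134],[-0.004,0.02,0.0114],[-0.0042,0.021,0.0093],[-0.0043,0.022,0.007],[-0.0044,0.0225,0.005],[-0.0045,0.023,0.0026],[-0.0045,0.023,0],[-0.0045,0.023,-0.002],[-0.0045,0.0226,-0.0044],[-0.0043,0.022,-0.0067],[-0.0042,0.021,-0.009],[-0.004,0.02,-0.011],[-0.0038,0.019,-0.013],[0,0,0]], angular=[[0,0,0],[0,0,0],[0,0,0],[0,0,0],[0,0,0],[0,0,0],[-0.0625,-0.0123,0],[-0.0625,-0.0123,0],[-0.0625,-0.0123,0],[-0.0625,-0.0123,0],[-0.0625,-0.0123,0],[-0.0625,-0.0123,0],[-0.0625,-0.0123,0],[-0.0625,-0.0123,0],[-0.0625,-0.0123,0],[-0.0625,-0.0123,0],[-0.0625,-0.0123,0],[-0.0625,-0.0123,0],[-0.0625,-0.0123,0],[0,0,0]], claw=[5,5,5,5,5,5,5,5,5,5,5,5,5,5,5,5,5,5,5,5])

```text
t: 14.0
tool_pos: [0.4689, -0.1213, 0.187]
tcp_rot: [1.629, 2.005, -0.555]
contact_force: [6.1, -7.3, -8.3]
width: 0.0139
finger_force: 15.0
```

```bash
python3 -c "
from h import *
print(dot(),state()['joint_pos'])"; python3 arc.py .64 .64 1
```

```text
(np.int64(5), np.float64(302.0), np.float64(231.6), 'r', 0.0758, 'ang', 0.095) [-0.04253051  0.03074576  1.97393045 -0.72635106  1.08675377  0.08685589]
meas phi 0.6664109269948066 r 0.09220028080273247 x off 0.0011183967963495774
slide [[0.0, 0.0, 0.0]]
ang/row [0. 0. 0.]
```

Call:
servo_tool(slide=[[0,0,0],[0,0,0],[0,0,0],[0,0,0],[0,0,0],[0,0,0],[0,0,0],[0,0,0],[0,0,0],[0,0,0],[0,0,0],[0,0,0],[0,0,0],[0,0,0],[0,0,0],[0,0,0],[0,0,0],[0,0,0],[0,0,0],[0,0,0]], angular=[[0,0,0],[0,0,0],[0,0,0],[0,0,0],[0,0,0],[0,0,0],[0,0,0],[0,0,0],[0,0,0],[0,0,0],[0,0,0],[0,0,0],[0,0,0],[0,0,0],[0,0,0],[0,0,0],[0,0,0],[0,0,0],[0,0,0],[0,0,0]], claw=[40,40,40,40,40,40,40,40,40,40,40,40,40,40,40,40,40,40,40,40])

```text
t: 16.05
tool_pos: [0.4692, -0.1235, 0.1897]
tcp_rot: [1.637, 1.999, -0.555]
contact_force: [0.7, 0.2, 0.2]
width: 0.0398
finger_force: 0.0
```

```bash
python3 -c "
from h import *
for i in range(10): print(dot(),state()['t'])"; python3 arc.py .64 .24 5
```

```text
(np.int64(5), np.float64(311.2), np.float64(239.5), 'r', 0.0797, 'ang', -0.435) 16.1
(np.int64(6), np.float64(311.0), np.float64(239.6), 'r', 0.0787, 'ang', -0.43) 16.15
(np.int64(6), np.float64(311.0), np.float64(239.6), 'r', 0.0788, 'ang', -0.431) 16.2
(np.int64(5), np.float64(311.2), np.float64(239.6), 'r', 0.0797, 'ang', -0.436) 16.25
(np.int64(5), np.float64(311.2), np.float64(239.6), 'r', 0.0797, 'ang', -0.436) 16.3
(np.int64(6), np.float64(311.0), np.float64(239.6), 'r', 0.0787, 'ang', -0.431) 16.35
(np.int64(5), np.float64(311.2), np.float64(239.6), 'r', 0.0797, 'ang', -0.435) 16.4
(np.int64(5), np.float64(311.2), np.float64(239.5), 'r', 0.0797, 'ang', -0.435) 16.45
(np.int64(6), np.float64(311.0), np.float64(239.6), 'r', 0.0788, 'ang', -0.43) 16.5
(np.int64(5), np.float64(311.2), np.float64(239.6), 'r', 0.0797, 'ang', -0.436) 16.55
meas phi 0.6377670673182827 r 0.0929533160904703 x off 0.0009445261962478173
slide [[0.003, -0.015, 0.0105], [0.0031, -0.0158, 0.0092], [0.0033, -0.0165, 0.0079], [0.0034, -0.0171, 0.0065], [0.0035, -0.0175, 0.0051]]
ang/row [0.05   0.0099 0.    ]
```

Call:
servo_tool(slide=[[0,0,0],[0,0,0],[0,0,0],[0,0,0],[0,0,0],[0,0,0],[0.003,-0.015,0.0105],[0.0031,-0.0158,0.0092],[0.0033,-0.0165,0.0079],[0.0034,-0.017,0.0065],[0.0035,-0.0175,0.005],[0,0,0],[0,0,0],[0,0,0],[0,0,0]], angular=[[0,0,0],[0,0,0],[0,0,0],[0,0,0],[0,0,0],[0,0,0],[0.05,0.01,0],[0.05,0.01,0],[0.05,0.01,0],[0.05,0.01,0],[0.05,0.01,0],[0,0,0],[0,0,0],[0,0,0],[0,0,0]], claw=[5,5,5,5,5,5,5,5,5,5,5,5,5,5,5])

```text
t: 18.05
tool_pos: [0.4763, -0.156, 0.2052]
tcp_rot: [1.858, 2.274, -0.237]
contact_force: [5.3, -3.0, -4.3]
width: 0.014
finger_force: 15.0
```

```bash
python3 -c "
from h import *
for i in range(3): print(dot(),state()['t'])
print(state()['finger_force'])
crop('side',240,150,150,150,4,'a5.png')"; python3 arc.py .24 .24 1
```

```text
(np.int64(2), np.float64(316.5), np.float64(248.0), 'r', 0.081, 'ang', -0.786) 18.1
(np.int64(4), np.float64(316.0), np.float64(248.2), 'r', 0.0783, 'ang', -0.785) 18.15
(np.int64(3), np.float64(316.2), np.float64(248.0), 'r', 0.0793, 'ang', -0.781) 18.2
14.988266676664352
meas phi 0.24127488158883478 r 0.0929073694375942 x off 0.0015746762051632222
slide [[0.0, 0.0, 0.0]]
ang/row [0. 0. 0.]
```

View pics/a5.png

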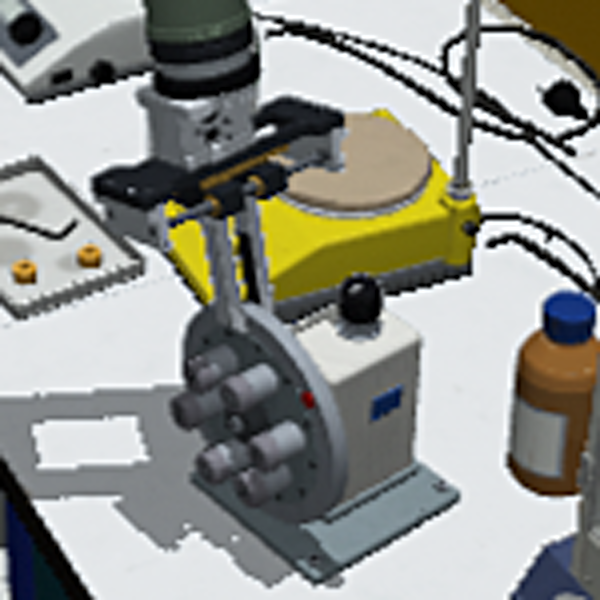

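The dot is at crop (308,398), about -0.79 rad, and the rim is pinched at the upper left. I make a small trim towards -0.83 and hand in.

Call:
servo_tool(slide=[[0.0012,-0.006,0.0015],[0,0,0],[0,0,0],[0,0,0],[0,0,0]], angular=[[0.016,0.003,0],[0,0,0],[0,0,0],[0,0,0],[0,0,0]], claw=[5,5,5,5,5])

```text
t: 18.75
tool_pos: [0.4766, -0.1578, 0.2057]
tcp_rot: [1.874, 2.292, -0.212]
contact_force: [5.2, -0.2, -3.7]
width: 0.0138
finger_force: 15.0
```

```bash
python3 -c "
from h import *
print(dot(),dot(),state()['finger_force'],state()['contact_force'])
print(close_job())"
```

```text
(np.int64(5), np.float64(317.2), np.float64(249.3), 'r', 0.0815, 'ang', -0.834) (np.int64(6), np.float64(317.0), np.float64(249.3), 'r', 0.0802, 'ang', -0.833) 15.002076029777527 [ 5.0892416  -0.50422391 -3.13209888]
the job is handed in; nothing more can be done
None
```

I handed the job in at about 19 s with the lock cap turned loose by about 1.7 rad and the rim held still at 15 N; the dot reads -0.83 rad, the midpoint of the two stops (-0.43 and -1.23), so the heavy side should be straight down.

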